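Lock the planing stop onto its keyhole studs

ROBOT

A 6-joint arm with a two-finger parallel gripper is mounted at the origin on a cart in front of the work surface, level with it; the furniture and walls round the work are solid. World frame = base frame: x ahead of the robot, y to its left, z up, the work surface at z = 0. Lengths are in m, angles in rad, forces in N, time in s.
With the tool pointing down it reaches from about 0.25 to 0.775 m from the base axis. Payload 4 kg.
Tool frame: the origin (TCP) lies at the very end of the fingers, on their centre line; the grasp point (between the pads) lies 19 mm behind it; z points along the fingers, y is the line along which they close (so a half turn about z gives the same grasp; the last joint's range is limited). The gripper opens to 94 mm and grips with 3 to 60 N. Pads are 16 mm wide; open, the fingers measure 119 mm over their backs; the gripper's body (75 mm by 177 mm) begins 78 mm behind the grasp point.
Start: joints at [-1.361, 0.087, 1.371, -0, 1.684, -0.103], TCP at [0.169, -0.523, 0.206] pointing down, gripper open.
Joint ranges: [-3.1, 3.1], [-0.76, 2.03], [0.27, 2.55], [-1.08, 4.22], [0.17, 2.65], [-2.57, 2.57]. Speed limits (rad/s): [2.79, 2.79, 3.14, 3.14, 3.14, 3.14].

INTERFACE

Orientations are given as [roll, pitch, yaw] about the fixed x, y, z axes, in that order (R = Rz(yaw) Ry(pitch) Rx(roll)).
In Python, from bench import robot gives the robot as it stands. The module is installed in compiled form; this text tells all that it offers.
- The arm moves only by the tool move_arm, never from a script. Its argument "deltas" is one flat list of numbers, 7 for each row, row after row: the turn, a rotation vector about the tool's x, y, z in rad, then the shift along the tool's x, y, z in cm, then the closure, from -1 (fully open) to 1 (shut). A call has 1 to 8 rows; each row is the pose to reach, as a shift and turn from the pose commanded when the call began, along the tool's axes at that moment; what a row does not reach only later rows make up. A row lasts 1/10 s, in which the tool goes at most 50 mm and 8.59 degrees, less where a joint would pass 70% of its speed; a pose out of reach is approached as far as the arm can. A call with a gripper value outside its range is refused whole. The fingers move at their own pace and stop on an object; the grip force is fixed at half the most. Time passes only in rows, so rows that repeat a pose let the fingers close. It gives the time, the measured TCP pose, the force, the opening and the grip force at its end, in the units of the state.
- robot.get_obs(): the state, without advancing time (a new reading comes with each control period).
- robot.snapshot(name): name is "side" or "top" or "wrist"; returns a dict with "image" (480x640x3 uint8, red, green, blue), "depth" (480x640 float32, m along the optical axis (not along the pixel's ray), 0 where there is no reading), "fov_y" (degrees; the focal length in pixels is half the picture's height over the tangent of half this angle, whatever the lens; pixels are square), "cx", "cy" (the principal point, pixels), "origin" and "orientation" of the camera in the world; the wrist camera has in their place "T_tool_cam" (4x4, takes a point from camera to tool coordinates, whose origin is the TCP and whose axes are the flange's). Camera axes: x right, y up, looking along -z (the intrinsics and any distortion apply to the point x, -y, -z); pixel columns grow to the right and rows downward; lengths in m; the calibration is good to about 2 mm. The wrist camera is an equidistant fisheye: a pixel r from the principal point sees the ray r / f radians off the axis. A picture is of the moment at which its call begins: read the wrist's pose just before it.
- robot.close_job(): hands the job in; it is judged then, once.
The state is a dict: "time": time; "joint_positions": joint angles; "qvel": joint speeds; "joint_torque": joint torques, N m; "tool_pos": TCP position; "ee_rot": TCP orientation; "wrist_force": force on the tool from outside, world axes, zero at the start; "wrist_torque": the same for the moment, N m; "width": finger opening in m; "finger_force": force on a finger pad.
Only numpy, scipy, OpenCV 4.12 (cv2) and the standard library are available. Lean on these libraries where they do the work, as an engineer would, in place of code of your own. Each camera call takes 0.05 s, during which the arm holds its last target. There are 200 camera calls.

TASK

Fit the planing stop to the jig board: set its keyhole plate down gently over the two stud heads, press it flat on the board against the spring catch, then push it forward until it is fully home and the catch has sprung up behind it, and let go. The studs were set by eye and may stand a centimetre off along the track, so feel for them and never force the steel. Leave the other things on the bench where they are.

Things in the scene. Friction and masses are not known exactly. Their poses are not given: they have to be found in the camera images.
- stop: Loose planing stop, about 0.42 kg (give or take a quarter): bare steel plate 177 x 64 x 4 mm under a hardwood block 30 (x) x 110 (y) x 52 mm tall (top 56 mm above the plate's underside). Origin: on the plate's underside below the block's centre; x points forward, the way it slides home; z up. Plate from x = -92 (tail) to +85 mm (nose). Starts flat on a low brown platform, top 56 mm up.
- stop_hole (a point): Centre of the rear keyhole's round entry hole, on the plate's underside (stop frame x = -38 mm, y = 0). The front one is alike, at x = +52 mm. Both go through the plate, 20 mm diameter; from each a 10 mm wide slot runs back (towards -x): fully home, the stud's axis is 22 mm behind the entry's centre.
- stop_grip (a point): Middle of the wooden block, 40 mm above the plate's underside: grip it here from above, fingers closing along the stop's x (30 mm). With the plate seated, the stud heads stand 7 mm above the plate's top, one as near as 7 mm before the block: keep the fingertips 10 mm or more above the plate.
- stop_tail (a point): Middle of the plate's tail edge, on its underside (stop frame x = -92 mm, y = 0).
- jig_board: Plywood board 240 (x) x 120 (y) x 18 mm, screwed to the low brown platform on the bench. Origin: centre of its underside; x is the way the stop slides home. In a track along its middle, flush with the top, a clamped steel carriage carries two fixed studs and the spring catch. Set by eye: the carriage stands up to 12 mm either way along x from its nominal place. Not measured: feel or see it.
- board_home (a point): Point on the board's top (18 mm up), on its centre line, 10 mm to +x of its middle; axes as the board's. With an unshifted carriage the stop's origin is here when fully home (studs at x = -60 and +30 mm from here), and at x = -22 mm where the entry holes fit over the heads. The carriage's shift adds to all of these alike. Seated, the plate lies on the board's top.
- board_front (a point): Middle of the board's near top edge (board_home frame x = -130 mm, y = 0). The two studs stand on the line from here to board_home, exactly 90 mm apart as the keyholes are: shank 7 mm diameter, round head 16 mm diameter with bevelled rim, head underside 7 mm and head top 11 mm above the board's top.
- catch (a joint): Spring catch: round-topped brass plunger, 10 mm diameter, on the centre line 39 mm behind (-x of) the rear stud. 0 = up, 6 mm proud of the board; grows as pressed, 0.006 = flush. Spring 2 N at 0, 4.4 N at 0.006. The plate's tail holds it down from when the plate is flat over the studs until it is fully home; there the tail edge clears it and it springs up right behind it.
- chisel: Bystander: bench chisel with ash handle, about 253 x 40 x 34 mm, lying at the back; origin under its middle.
- jar: Bystander: glass jar with blue lid, 64 mm diameter, 88 mm tall; origin under its middle.
- driver: Bystander: screwdriver with orange handle, 219 mm long; origin under its middle.
- tape: Bystander: yellow tape measure, 61 x 76 x 66 mm; origin under its middle.
- pencil: Bystander: flat carpenter's pencil, about 180 mm long, 8 mm thick, lying on the platform; origin under its middle.
- sanding_block: Bystander: cork sanding block 110 x 65 x 32 mm; origin under its middle.
- screw_tub: Bystander: clear tub of screws with red lid, 85 x 85 x 64 mm, on the platform; origin under its middle.

How it is judged:
By the outcome, as a careful person would: the job done as asked, in the order asked, and still so for the second after the job is handed in, with the robot touching nothing.
It also fails if it takes over 67 s, if anything falls off the work surface, if the arm or the gripper's body presses on something with over 40 N, if the wrist force passes 120 N, or if a joint passes its speed limit or range.

## Working session

There is one attempt and no reset: what is moved stays moved. The work goes in short steps, Python scripts to look and compute and a tool call to move; the robot and the scene stay as the last step left them, time stands still between calls to the robot, and variables do not carry over. Pictures are saved under pics/ and viewed, at most 10 in all, crops included, and the job is handed in when it is done.

Besides the shell and the picture viewer there is one more tool, called as name(argument=value, ...) on one line, values as JSON. move_arm: Moves the arm, as the interface text tells. Its arguments: {"type":"object","properties":{"deltas":{"type":"array","items":{"type":"number"}}},"required":["deltas"]}

```bash
mkdir -p pics
cat > h.py <<'E'
from bench import robot
import numpy as np, cv2
from scipy.spatial.transform import Rotation as R
def snap(n,f=None):
    o=robot.get_obs(); s=robot.snapshot(n)
    if f: cv2.imwrite('pics/'+f,s['image'][:,:,::-1])
    if n=='wrist':
        T=np.eye(4);T[:3,:3]=R.from_euler('xyz',o['ee_rot']).as_matrix();T[:3,3]=o['tool_pos']
        s['T']=T@np.array(s['T_tool_cam'])
    else:
        T=np.eye(4);q=np.array(s['orientation'])
        T[:3,:3]=q if q.shape==(3,3) else (R.from_euler('xyz',q).as_matrix() if q.size==3 else R.from_quat(q).as_matrix())
        T[:3,3]=s['origin'];s['T']=T
    s['n']=n;s['f']=240/np.tan(np.radians(s['fov_y'])/2)
    return s
def ray(s,u,v):
    a=(np.asarray(u,float)-s['cx'])/s['f'];b=(np.asarray(v,float)-s['cy'])/s['f']
    if s['n']=='wrist':
        r=np.hypot(a,b)+1e-12;d=np.stack([a/r*np.sin(r),-b/r*np.sin(r),-np.cos(r)],-1)
    else: d=np.stack([a,-b,-np.ones_like(a)],-1)
    return d@s['T'][:3,:3].T
def onz(s,u,v,z):
    d=ray(s,u,v);o=s['T'][:3,3];return o+d*((z-o[2])/d[...,2])[...,None]
def dep(s,u,v):
    d=ray(s,u,v);c=-(d@s['T'][:3,2]);return s['T'][:3,3]+d*(s['depth'][v,u]/c)[...,None]
def pix(s,p):
    c=(np.asarray(p)-s['T'][:3,3])@s['T'][:3,:3]
    a,b,w=c[...,0],-c[...,1],-c[...,2]
    if s['n']=='wrist':
        r=np.hypot(a,b);t=np.arctan2(r,w)/r;a,b=a*t,b*t
    else: a,b=a/w,b/w
    return np.stack([s['cx']+s['f']*a,s['cy']+s['f']*b],-1)
E
python3 - <<'E'
from h import *
for n in('top','side'):
    s=snap(n,n+'0.png');print(n,s['fov_y'],s['cx'],s['cy'],s['orientation'],s['origin'],s.keys())
print(robot.get_obs())
E
```

```text
top 57.31601647696353 321.3833130692877 241.79146619374893 [ 0.19039372 -0.01702909 -1.58520862] [0.35690826 0.03792412 1.1833359 ] dict_keys(['image', 'depth', 'fov_y', 'cx', 'cy', 'origin', 'orientation', 'T', 'n', 'f'])
side 52.70788560722129 320.2604373191766 238.8741136666409 [ 1.1662834  -0.00763183 -2.84405894] [0.24867963 1.02115214 0.51727318] dict_keys(['image', 'depth', 'fov_y', 'cx', 'cy', 'origin', 'orientation', 'T', 'n', 'f'])
{'time': 0.1, 'joint_positions': array([-1.36113190e+00,  8.78698905e-02,  1.37204691e+00, -4.67552821e-05,
        1.68360098e+00, -1.03055256e-01]), 'qvel': array([ 0.0003637 , -0.00087239, -0.00628788, -0.00111643,  0.00012667,
       -0.00051816]), 'joint_torque': array([ 1.51985634e-03, -3.41254306e+01, -3.03300869e+01,  7.18794158e-02,
        3.04635172e-02, -1.03918560e-04]), 'tool_pos': array([ 0.16910963, -0.52285434,  0.20445586]), 'ee_rot': array([-3.13967296e+00, -1.51821853e-04,  3.12714315e-01]), 'wrist_force': array([ 0.36608807, -0.01287855, -0.01306297]), 'wrist_torque': array([ 0.06370274, -0.03733731, -0.01101588]), 'finger_force': 0.0, 'width': 0.09415535733737432}
```

View pics/top0.png

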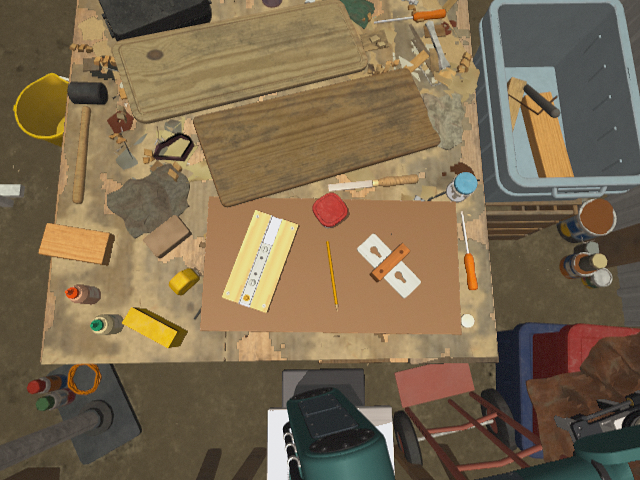

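View pics/side0.png

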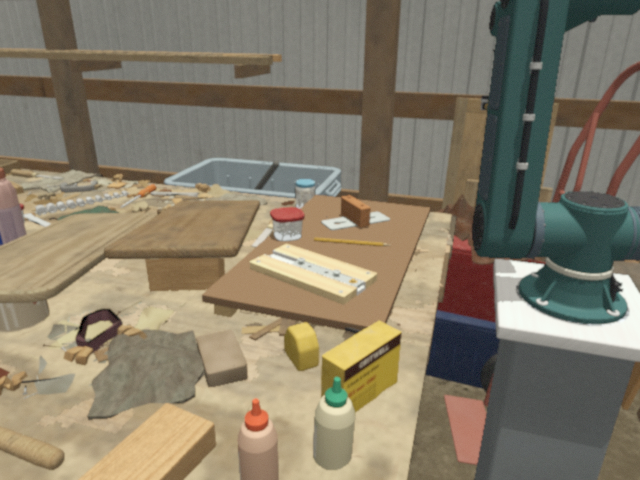

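The top view shows the stop near (390,265) and the board near (261,260), with the brass catch at about (247,297). Both lie on the brown platform. I'll measure their outlines and enlarge a crop.

```bash
cat > m.py <<'E'
from h import *
s=snap('top');im=s['image'];hsv=cv2.cvtColor(im,cv2.COLOR_RGB2HSV)
cr=np.hstack([cv2.resize(im[200:320,215:305],None,fx=4.4,fy=4.4,interpolation=3),cv2.resize(im[225:305,350:430],None,fx=5,fy=6.6,interpolation=3)])
cv2.imwrite('pics/crop.png',cr[:,:,::-1])
def rect(m,z,name):
    n,l,st,c=cv2.connectedComponentsWithStats(m.astype(np.uint8));k=1+np.argmax(st[1:,4])
    v,u=np.nonzero(l==k);p=onz(s,u,v,z)[:,:2]
    r=cv2.minAreaRect((p*1000).astype(np.float32));print(name,len(u),r)
    return r
box=np.zeros(im.shape[:2],bool);box[190:330,210:460]=1
L=box.copy();L[:,305:]=0;Rr=box.copy();Rr[:,:345]=0
v,u=np.nonzero(box);z=dep(s,u,v)[:,2];Z=np.zeros(im.shape[:2]);Z[v,u]=z
print('platform z',np.median(z),'board z',np.median(Z[230:290,250:258]))
S=hsv[...,1];V=hsv[...,2]
rect(Rr&(S<40)&(V>150),.060,'plate')
rect(Rr&(hsv[...,0]<14)&(S>150)&(Z>.09),.112,'blocktop')
rect(L&(V>165),.074,'board')
E
python3 m.py
```

```text
platform z 0.0571067681271209 board z 0.07465499297720624
plate 646 ((472.87322998046875, -190.75885009765625), (73.54822540283203, 63.376991271972656), 43.045284271240234)
blocktop 464 ((511.6816101074219, -152.658203125), (28.527345657348633, 112.54796600341797), 42.57081985473633)
board 10111 ((504.3645324707031, 182.9349822998047), (243.63571166992188, 305.06024169921875), 89.60323333740234)
```

View pics/crop.png

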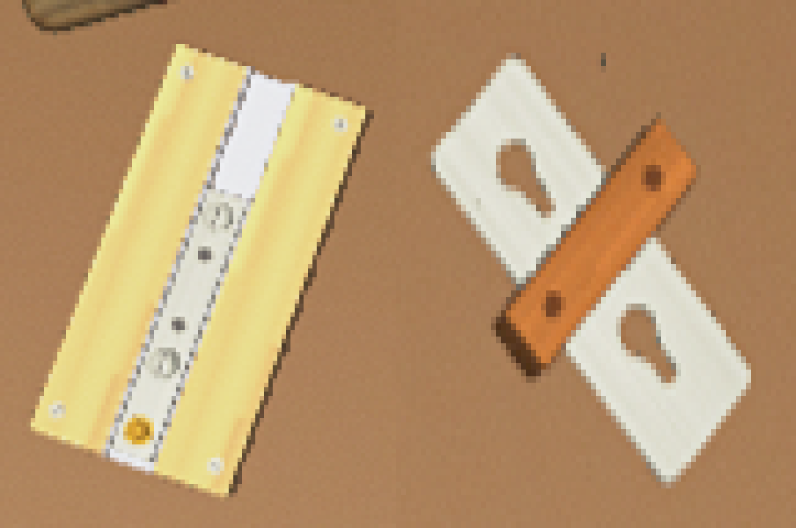

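The crop shows the stop's slots running to the lower right, so its nose points up-left at a yaw of about 42.6°. The board has studs at crop (222,213) and (165,360) and its catch at (137,430). Next I'll get the board line and the stud positions.

```bash
cat > m2.py <<'E'
from h import *
s=snap('top')
c=np.array([(180,45),(370,110),(230,495),(32,430)])/4.4+[215,200]-.4
p=onz(s,c[:,0],c[:,1],.074);ctr=p.mean(0)
f=(p[0]+p[1]-p[2]-p[3])/2;print('board',p.round(4).tolist(),'ctr',ctr,'yaw',np.degrees(np.arctan2(f[1],f[0])),np.linalg.norm(f))
c=np.array([(222,213),(165,360),(137,430)])/4.4+[215,200]-.4
q=onz(s,c[:,0],c[:,1],np.array([.085,.085,.080]));d=q[0]-q[1]
print(q.round(4).tolist(),np.linalg.norm(d),np.degrees(np.arctan2(d[1],d[0])))
u=f/np.linalg.norm(f);print('stud coords along from centre',(q-ctr)@u,'lat',(q-ctr)@[-u[1],u[0],0])
E
python3 m2.py
```

```text
board [[0.6571, 0.1862, 0.074], [0.6164, 0.0741, 0.074], [0.3936, 0.1543, 0.074], [0.4317, 0.267, 0.074]] ctr [0.52471324 0.17040228 0.074     ] yaw -19.763964286761112 0.23811739666297566
[[0.5539, 0.1592, 0.085], [0.4695, 0.1907, 0.085], [0.4305, 0.2066, 0.08]] 0.0900537498821974 -20.441165989966002
stud coords along from centre [ 0.03122253 -0.05882493 -0.10087106] lat [-0.00067828  0.00038607  0.0021693 ]
```

move_arm(deltas=[0,0,-0.15,4.5,0,-0.5,-1,0,0,-0.3,8.5,-2.0,-0.5,-1,0,0,-0.45,12.5,-4.0,-0.5,-1,0,0,-0.6,16.5,-6.0,-0.5,-1,0,0,-0.75,20.5,-8.0,-0.5,-1,0,0,-0.88,24.5,-10.0,-0.5,-1,0,0,-1.0,28.5,-12.0,-0.5,-1,0,0,-1.14,32.5,-14.0,-0.5,-1])

```text
time: 1.0
tool_pos: [0.4364, -0.2885, 0.2104]
ee_rot: [3.142, 0.0, 1.458]
wrist_force: [0.0, 0.1, -0.1]
width: 0.0937
finger_force: 0.0
```

move_arm(deltas=[0,0,-0.15,3,1.2,0,-1,0,0,-0.3,6,2.4,0,-1,0,0,-0.45,9,3.6,0,-1,0,0,-0.6,12,4.8,0,-1,0,0,-0.74,14.3,6,0,-1,0,0,-0.856,14.3,6,0,-1,0,0,-0.856,14.3,6,0,-1])

```text
time: 1.7
tool_pos: [0.512, -0.1543, 0.2101]
ee_rot: [-3.141, -0.0, 2.31]
wrist_force: [-0.0, 0.7, 0.0]
width: 0.094
finger_force: 0.0
```

Run:
```python
from h import *
s=snap('wrist','w1.png');o=robot.get_obs();print(o['tool_pos'],o['ee_rot'],s['fov_y'],s['T'].round(3).tolist())
```

```text
[ 0.51178267 -0.15485828  0.21014862] [-3.14111428e+00 -4.26765274e-04  2.30709993e+00] 65.70646984690485 [[0.739, -0.645, -0.194, 0.455], [0.674, 0.707, 0.214, -0.09], [-0.001, -0.289, 0.957, 0.389], [0.0, 0.0, 0.0, 1.0]]
```

View pics/w1.png

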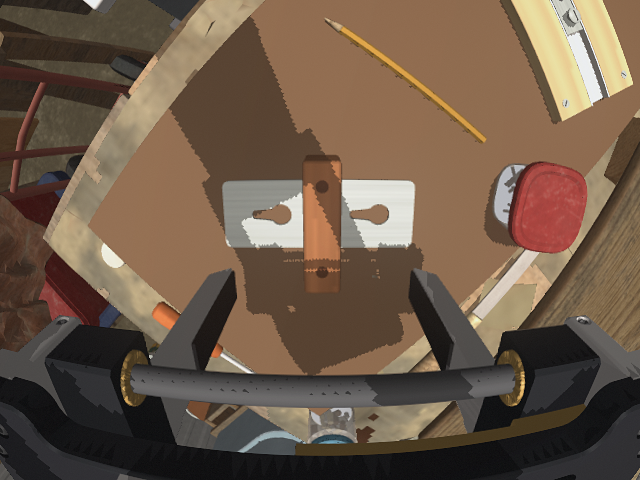

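The wrist view shows the block with its dots at (322,187) and (322,272), and the entry holes at about (281,214) and (378,214). The block is nearly square to the fingers.

Run:
```python
from h import *
s=snap('wrist');o=robot.get_obs()
Rt=R.from_euler('xyz',o['ee_rot']).as_matrix()
def show(n,pts,z):
    pts=np.array(pts);p=onz(s,pts[:,0],pts[:,1],z);d=p[1]-p[0]
    print(n,p.round(4).tolist(),'mid tool',((p.mean(0)-o['tool_pos'])@Rt*1000).round(1),'ang',np.degrees(np.arctan2(d[1],d[0])))
show('dots',[(322,272),(322,187)],.112)
show('blk front/back top',[(304,229),(341,229)],.112)
show('holes',[(281,214),(378,214)],.060)
show('ends',[(224,214),(415,214)],.060)
show('topedge',[(240,181),(405,181)],.060)
show('botedge',[(240,248),(405,248)],.060)
print(o['tool_pos'],o['ee_rot'])
```

```text
dots [[0.5346, -0.1788, 0.112], [0.488, -0.1274, 0.112]] mid tool [ 1.8  1.2 98.2] ang 132.17677905340676
blk front/back top [[0.4999, -0.1613, 0.112], [0.5212, -0.142, 0.112]] mid tool [ 3.4  1.6 98.2] ang 42.20864297025361
holes [[0.4831, -0.1781, 0.06], [0.549, -0.1182, 0.06]] mid tool [  2.2   8.1 150.2] ang 42.239008595282826
ends [[0.4429, -0.2141, 0.06], [0.5749, -0.0945, 0.06]] mid tool [  2.5  -1.3 150.2] ang 42.19245222399284
topedge [[0.4349, -0.1798, 0.06], [0.5458, -0.0792, 0.06]] mid tool [ 33.3   1.6 150.3] ang 42.20240191065938
botedge [[0.4753, -0.23, 0.06], [0.5919, -0.1243, 0.06]] mid tool [-31.1   1.6 150.2] ang 42.21123948128933
[ 0.51163753 -0.15523349  0.21024588] [-3.14120083e+00 -2.80301609e-04  2.30627466e+00]
```

move_arm(deltas=[0,0,0,0.15,0.12,4,-1,0,0,0,0.15,0.12,8,-1,0,0,0,0.15,0.12,11,-1,0,0,0,0.15,0.12,13,-1,0,0,0,0.15,0.12,13,-1,0,0,0,0.15,0.12,13,1,0,0,0,0.15,0.12,13,1,0,0,0,0.15,0.12,13,1])

```text
time: 2.6
tool_pos: [0.5128, -0.1539, 0.0825]
ee_rot: [3.14, 0.003, 2.308]
wrist_force: [-0.3, -0.1, 0.1]
width: 0.0734
finger_force: 0.0
```

move_arm(deltas=[0,0,0,0,0,0,1,0,0,0,0,0,0,1,0,0,0,0,0,0,1,0,0,0,0,0,0,1])

```text
time: 3.0
tool_pos: [0.5117, -0.1532, 0.0806]
ee_rot: [-3.142, 0.0, 2.309]
wrist_force: [0.1, -0.1, -0.1]
width: 0.0414
finger_force: 0.0
```

move_arm(deltas=[0,0,0,0,0,0,1,0,0,0,0,0,0,1,0,0,0,0,0,0,1,0,0,0,0,0,0,1])

```text
time: 3.4
tool_pos: [0.5114, -0.1534, 0.0804]
ee_rot: [-3.141, -0.0, 2.309]
wrist_force: [-1.7, -0.8, 1.4]
width: 0.0298
finger_force: 30.0
```

move_arm(deltas=[0,0,0,0,0,-1,1,0,0,0,0,0,-3,1,0,0,0,0,0,-6,1,0,0,0,0,0,-9,1,0,0,0,0,0,-11,1,0,0,0,0,0,-12,1])

```text
time: 4.0
tool_pos: [0.5124, -0.1533, 0.2026]
ee_rot: [3.14, 0.003, 2.309]
wrist_force: [0.3, -0.1, -4.4]
width: 0.0303
finger_force: 30.0
```

move_arm(deltas=[0,0,0.12,2,1.5,0,1,0,0,0.26,5,3.5,0,1,0,0,0.4,8,5.5,0,1,0,0,0.54,11,7.5,0,1,0,0,0.68,14,9.5,0,1,0,0,0.82,17,11.5,0,1,0,0,0.96,19.5,13,0,1,0,0,1.091,20.75,13.8,0,1])

```text
time: 4.8
tool_pos: [0.4726, 0.0956, 0.199]
ee_rot: [-3.138, 0.0, 1.215]
wrist_force: [-0.3, 0.4, -5.1]
width: 0.03
finger_force: 30.0
```

move_arm(deltas=[0,0,0,0,0,0,1,0,0,0,0,0,0,1,0,0,0,0,0,0,1])

```text
time: 5.1
tool_pos: [0.4741, 0.0922, 0.1999]
ee_rot: [-3.141, 0.001, 1.218]
wrist_force: [0.8, 0.2, -4.7]
width: 0.0298
finger_force: 30.0
```

Run:
```python
from h import *
s=snap('wrist','w2.png');o=robot.get_obs();print(o['tool_pos'],o['ee_rot'])
np.savez('w2.npz',T=s['T'],f=s['f'],cx=s['cx'],cy=s['cy'],img=s['image'])
```

```text
[0.47420596 0.09215749 0.20003415] [-3.14104898e+00  7.59400693e-04  1.21764131e+00]
```

View pics/w2.png

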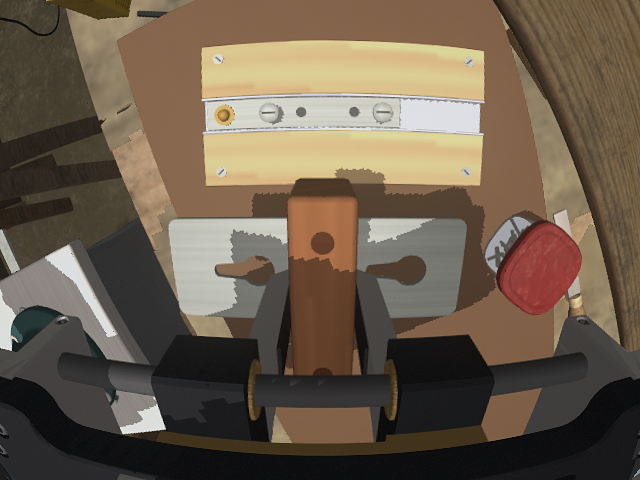

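The wrist view shows stud heads at (270,112) and (382,112), with the catch at (224,115). The held plate has its corners near (170,220), (466,220), (182,316) and (458,314).

Run:
```python
from h import *
d=np.load('w2.npz');s=dict(T=d['T'],f=float(d['f']),cx=float(d['cx']),cy=float(d['cy']),n='wrist')
o=robot.get_obs();Rt=R.from_euler('xyz',o['ee_rot']).as_matrix()
g=cv2.cvtColor(d['img'],cv2.COLOR_RGB2GRAY)
c=cv2.HoughCircles(g[95:130,250:400],cv2.HOUGH_GRADIENT,1.5,60,param1=100,param2=12,minRadius=8,maxRadius=14);print(c+[250,95,0])
def show(n,pts,z):
    pts=np.array(pts);p=onz(s,pts[:,0],pts[:,1],z)
    print(n,((p-o['tool_pos'])@Rt*1000).round(1).tolist(),p[:,:2].round(4).tolist())
show('studs,rear front',[(270,112),(382,112)],.085);show('catch',[(224,115)],.080)
zt=o['tool_pos'][2]-.0204
show('holes r f',[(261,269),(410,269)],zt)
show('upper edge',[(200,218.5),(440,218.5)],zt);show('lower',[(200,317),(430,317)],zt)
show('ends',[(176,268),(463,268)],zt)
show('board corners',[(202,47),(484,52),(205,185),(482,184)],.074)
print(o['tool_pos'],o['ee_rot'])
```

```text
[[[268.75       112.25         9.80000019]
  [382.75       113.75         9.80000019]]]
studs,rear front [[93.9, -41.5, 115.0], [94.1, 46.0, 114.9]] [[0.4676, 0.1946], [0.5498, 0.1645]]
catch [[93.1, -80.1, 120.0]] [[0.4311, 0.2072]]
holes r f [[2.4, -36.5, 20.4], [2.3, 51.1, 20.4]] [[0.4408, 0.107], [0.523, 0.0766]]
upper edge [[33.1, -70.9, 20.4], [33.2, 66.7, 20.3]] [[0.4192, 0.1477], [0.5483, 0.1003]]
lower [[-31.9, -78.7, 20.5], [-31.2, 67.5, 20.4]] [[0.3893, 0.0895], [0.5268, 0.0395]]
ends [[1.9, -90.1, 20.4], [2.2, 85.0, 20.4]] [[0.3903, 0.1251], [0.5547, 0.0648]]
board corners [[152.9, -100.6, 126.0], [153.2, 137.3, 125.8], [34.5, -101.2, 126.1], [36.8, 140.1, 125.9]] [[0.4326, 0.2704], [0.6559, 0.1884], [0.3911, 0.1595], [0.6183, 0.0782]]
[0.47420596 0.09215749 0.20003415] [-3.14104898e+00  7.59400693e-04  1.21764131e+00]
```

move_arm(deltas=[0,0,0,0,-2,1,1,0,0,0,0,-4,3,1,0,0,0,0,-4,6,1,0,0,0,0,-4,8,1,0,0,0,0,-4,9,1,0,0,0,0,-4,9,1,0,0,0,0,-4,9,1])

```text
time: 5.85
tool_pos: [0.4375, 0.1066, 0.1114]
ee_rot: [3.14, -0.001, 1.217]
wrist_force: [-0.4, -0.4, -4.3]
width: 0.0299
finger_force: 30.0
```

Run:
```python
from h import *
s=snap('wrist','w3.png');o=robot.get_obs();print(o['tool_pos'],o['ee_rot'],o['wrist_force'])
np.savez('w3.npz',T=s['T'],f=s['f'],cx=s['cx'],cy=s['cy'],img=s['image'])
```

```text
[0.43786295 0.10673571 0.11190059] [ 3.13920362e+00 -1.12391915e-03  1.21735019e+00] [ 7.41898673e-02 -3.04170269e-03 -4.95899866e+00]
```

View pics/w3.png

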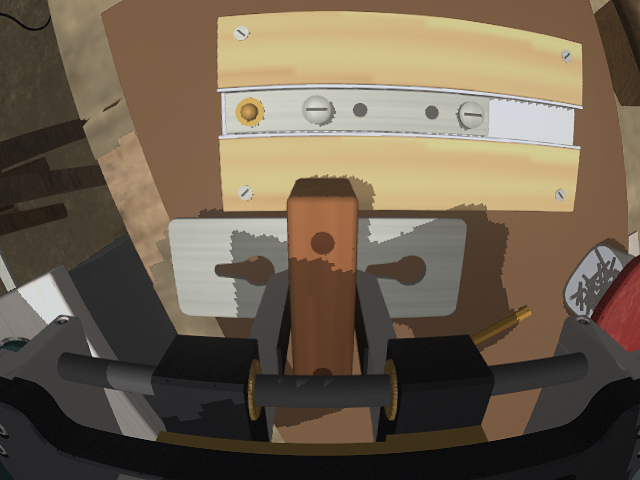

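The studs are at about (317,109) and (471,114). The plate is as before and now at nearly the same height as the heads.

Run:
```python
from h import *
d=np.load('w3.npz');s=dict(T=d['T'],f=float(d['f']),cx=float(d['cx']),cy=float(d['cy']),n='wrist')
o=robot.get_obs();Rt=R.from_euler('xyz',o['ee_rot']).as_matrix()
g=cv2.cvtColor(d['img'],cv2.COLOR_RGB2GRAY)
c=cv2.HoughCircles(g[85:140,290:500],cv2.HOUGH_GRADIENT,1.5,90,param1=100,param2=12,minRadius=11,maxRadius=19);print(c+[290,85,0])
def show(n,pts,z):
    pts=np.array(pts);p=onz(s,pts[:,0],pts[:,1],z)
    print(n,((p-o['tool_pos'])@Rt*1000).round(1).tolist(),p[:,:2].round(4).tolist())
for zz in(.085,.083):show('studs,rear front',[(317,109),(471,114)],zz)
show('catch',[(249,112)],.080)
zt=o['tool_pos'][2]-.0204
show('holes r f',[(261,269),(410,269)],zt)
show('board rim',[(300,85),(300,212.5)],.074)
show('track edges',[(300,91),(300,134)],.074)
show('board ends',[(219,112),(578,115)],.074)
print(zt)
```

```text
[[[316.25       109.75        14.75      ]
  [476.75       111.25        18.04999924]]]
studs,rear front [[92.6, -3.7, 27.0], [93.4, 84.3, 27.2]] [[0.4665, 0.1949], [0.5493, 0.1652]]
studs,rear front [[92.7, -3.7, 29.0], [93.5, 85.1, 29.2]] [[0.4665, 0.1949], [0.5502, 0.165]]
catch [[91.9, -42.0, 31.9]] [[0.4304, 0.2075]]
holes r f [[2.3, -36.5, 20.3], [2.0, 50.9, 20.5]] [[0.4044, 0.1216], [0.4864, 0.091]]
board rim [[107.0, -13.5, 38.0], [31.7, -14.2, 37.9]] [[0.4623, 0.2118], [0.4357, 0.1414]]
track edges [[103.5, -13.5, 38.0], [78.5, -13.6, 38.0]] [[0.4611, 0.2085], [0.4523, 0.1851]]
board ends [[93.0, -61.3, 37.9], [102.1, 172.5, 38.4]] [[0.4127, 0.2152], [0.6352, 0.1428]]
0.09150059231251474
```

move_arm(deltas=[0,0,0,0,0,-2.5,1,0,0,0,3,1,-3,1,0,0,0,6,2,-3,1,0,0,0,8.5,3,-3,1,0,0,0,9.15,3.3,-3,1,0,0,0,9.15,3.3,-1.5,1,0,0,0,9.15,3.3,-0.5,1,0,0,0,9.15,3.3,-0.5,1])

```text
time: 6.7
tool_pos: [0.4967, 0.1801, 0.1123]
ee_rot: [-3.136, 0.004, 1.217]
wrist_force: [0.5, 0.4, -5.2]
width: 0.03
finger_force: 30.0
```

move_arm(deltas=[0,0,0,0,0,0.2,1,0,0,0,0,0,0.4,1,0,0,0,0,0,0.4,1,0,0,0,0,0,0.4,1])

```text
time: 7.1
tool_pos: [0.4994, 0.1813, 0.1119]
ee_rot: [3.141, -0.0, 1.218]
wrist_force: [0.3, 0.0, -4.3]
width: 0.0295
finger_force: 30.0
```

Run:
```python
from h import *
s=snap('wrist');o=robot.get_obs();print(o['tool_pos'],o['ee_rot'],o['wrist_force'])
cv2.imwrite('pics/w4.png',cv2.resize(s['image'][205:325,160:480],None,fx=2.5,fy=2.5,interpolation=3)[:,:,::-1])
```

```text
[0.49942515 0.18133456 0.1118849 ] [ 3.14088925e+00 -3.44989660e-04  1.21769346e+00] [-0.08257166  0.62932089 -4.44303273]
```

View pics/w4.png

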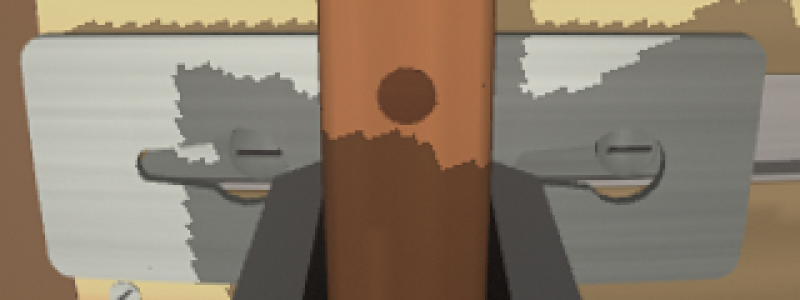

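The crop shows both heads under their holes. They sit about 1.5 mm forward of the hole centres, and sideways they match once parallax is allowed for. I'll nudge forward and lower slowly.

move_arm(deltas=[0,0,0,0,0.13,0,1,0,0,0,0,0.13,0.1,1,0,0,0,0,0.13,0.2,1,0,0,0,0,0.13,0.3,1,0,0,0,0,0.13,0.35,1,0,0,0,0,0.13,0.35,1])

```text
time: 7.75
tool_pos: [0.5004, 0.1809, 0.1079]
ee_rot: [3.142, 0.0, 1.218]
wrist_force: [0.1, 0.1, -5.1]
width: 0.0299
finger_force: 30.0
```

move_arm(deltas=[0,0,0,0,0,0.05,1,0,0,0,0,0,0.1,1,0,0,0,0,0,0.15,1,0,0,0,0,0,0.2,1,0,0,0,0,0,0.2,1])

```text
time: 8.25
tool_pos: [0.5006, 0.181, 0.106]
ee_rot: [3.141, -0.0, 1.218]
wrist_force: [0.6, 0.4, -5.3]
width: 0.03
finger_force: 30.0
```

move_arm(deltas=[0,0,0,0,0,0.05,1,0,0,0,0,0,0.1,1,0,0,0,0,0,0.1,1,0,0,0,0,0,0.1,1])

```text
time: 8.65
tool_pos: [0.5006, 0.181, 0.105]
ee_rot: [3.141, -0.0, 1.218]
wrist_force: [1.8, -0.6, -5.1]
width: 0.0297
finger_force: 30.0
```

move_arm(deltas=[0,0,0,0,0,0.05,1,0,0,0,0,0,0.1,1,0,0,0,0,0,0.1,1,0,0,0,0,0,0.1,1])

```text
time: 9.05
tool_pos: [0.5006, 0.181, 0.1042]
ee_rot: [3.141, -0.0, 1.218]
wrist_force: [1.7, 0.3, -4.5]
width: 0.0299
finger_force: 30.0
```

move_arm(deltas=[0,0,0,0,0,0.05,1,0,0,0,0,0,0.1,1,0,0,0,0,0,0.1,1,0,0,0,0,0,0.1,1])

```text
time: 9.45
tool_pos: [0.5006, 0.181, 0.1032]
ee_rot: [3.141, -0.0, 1.218]
wrist_force: [1.0, 0.2, -2.4]
width: 0.0298
finger_force: 30.0
```

move_arm(deltas=[0,0,0,0,0,0.05,1,0,0,0,0,0,0.1,1,0,0,0,0,0,0.15,1,0,0,0,0,0,0.2,1,0,0,0,0,0,0.2,1])

```text
time: 9.95
tool_pos: [0.5005, 0.1808, 0.1009]
ee_rot: [3.141, 0.0, 1.218]
wrist_force: [1.2, 0.4, -1.9]
width: 0.0299
finger_force: 30.0
```

move_arm(deltas=[0,0,0,0,0,0.05,1,0,0,0,0,0,0.1,1,0,0,0,0,0,0.15,1,0,0,0,0,0,0.15,1])

```text
time: 10.35
tool_pos: [0.5005, 0.1809, 0.0995]
ee_rot: [3.141, 0.0, 1.218]
wrist_force: [1.1, 0.5, -1.6]
width: 0.03
finger_force: 30.0
```

move_arm(deltas=[0,0,0,0,0,0.05,1,0,0,0,0,0,0.1,1,0,0,0,0,0,0.1,1,0,0,0,0,0,0.1,1])

```text
time: 10.75
tool_pos: [0.5005, 0.1809, 0.0987]
ee_rot: [3.141, -0.0, 1.218]
wrist_force: [0.7, 0.2, -0.0]
width: 0.0298
finger_force: 30.0
```

move_arm(deltas=[0,0,0,0,0,0.05,1,0,0,0,0,0,0.05,1,0,0,0,0,0,0.05,1])

```text
time: 11.05
tool_pos: [0.5005, 0.1809, 0.0986]
ee_rot: [3.141, -0.0, 1.218]
wrist_force: [-1.7, -0.8, 5.0]
width: 0.0303
finger_force: 30.0
```

move_arm(deltas=[0,0,0,0,0,0.03,1,0,0,0,0,0.1,0.03,1,0,0,0,0,0.25,0.03,1,0,0,0,0,0.4,0.03,1,0,0,0,0,0.5,0.03,1,0,0,0,0,0.5,0.03,1])

```text
time: 11.65
tool_pos: [0.5041, 0.1802, 0.0987]
ee_rot: [-3.139, -0.001, 1.219]
wrist_force: [-5.9, -0.0, 7.0]
width: 0.0298
finger_force: 30.0
```

move_arm(deltas=[0,0,0,0,0.15,0,1,0,0,0,0,0.3,0,1,0,0,0,0,0.45,0,1,0,0,0,0,0.6,0,1,0,0,0,0,0.6,0,1])

```text
time: 12.15
tool_pos: [0.51, 0.1784, 0.0987]
ee_rot: [-3.14, -0.002, 1.219]
wrist_force: [-4.8, 1.5, 6.3]
width: 0.0298
finger_force: 30.0
```

move_arm(deltas=[0,0,0,0,0.15,0,1,0,0,0,0,0.3,0,1,0,0,0,0,0.45,0,1,0,0,0,0,0.6,0,1,0,0,0,0,0.75,0,1,0,0,0,0,0.85,0,1,0,0,0,0,0.85,0,1])

```text
time: 12.85
tool_pos: [0.519, 0.175, 0.0986]
ee_rot: [3.141, -0.002, 1.219]
wrist_force: [-0.1, 0.8, 5.3]
width: 0.0299
finger_force: 30.0
```

move_arm(deltas=[0,0,0,0,0.1,0,1,0,0,0,0,0.2,0,1,0,0,0,0,0.2,0,1,0,0,0,0,0.2,0,1])

```text
time: 13.25
tool_pos: [0.5205, 0.1744, 0.0985]
ee_rot: [-3.141, -0.002, 1.219]
wrist_force: [-3.5, 0.4, 6.1]
width: 0.03
finger_force: 30.0
```

move_arm(deltas=[0,0,0,0,0.05,0,1,0,0,0,0,0.1,0,1,0,0,0,0,0.1,0,1])

```text
time: 13.55
tool_pos: [0.5208, 0.1743, 0.0985]
ee_rot: [-3.14, -0.001, 1.219]
wrist_force: [-4.5, 1.6, 5.5]
width: 0.03
finger_force: 30.0
```

move_arm(deltas=[0,0,0,0,0.08,0,1,0,0,0,0,0.15,0,1,0,0,0,0,0.15,0,1,0,0,0,0,0.15,0,1])

```text
time: 13.95
tool_pos: [0.5222, 0.1738, 0.0985]
ee_rot: [-3.14, -0.002, 1.219]
wrist_force: [-6.0, 1.3, 7.2]
width: 0.0293
finger_force: 30.0
```

move_arm(deltas=[0,0,0,0,0.05,0,1,0,0,0,0,0.1,0,1,0,0,0,0,0.1,0,1,0,0,0,0,0.1,0,1])

```text
time: 14.35
tool_pos: [0.523, 0.1735, 0.0985]
ee_rot: [-3.14, -0.001, 1.219]
wrist_force: [-5.4, 1.9, 6.2]
width: 0.0301
finger_force: 30.0
```

move_arm(deltas=[0,0,0,0,0.08,0,1,0,0,0,0,0.15,0,1,0,0,0,0,0.15,0,1,0,0,0,0,0.15,0,1])

```text
time: 14.75
tool_pos: [0.5239, 0.1731, 0.0985]
ee_rot: [-3.139, -0.001, 1.219]
wrist_force: [-7.2, 1.6, 7.2]
width: 0.0299
finger_force: 30.0
```

Run:
```python
from h import *
s=snap('wrist');o=robot.get_obs();print(o['tool_pos'],o['ee_rot'],o['wrist_force'])
cv2.imwrite('pics/w5.png',cv2.resize(s['image'][205:325,130:450],None,fx=2.5,fy=2.5,interpolation=3)[:,:,::-1])
```

```text
[0.52387123 0.17311742 0.09853179] [-3.13865317e+00 -1.28380191e-03  1.21917850e+00] [-7.26396371  1.48793999  7.41214508]
```

View pics/w5.png

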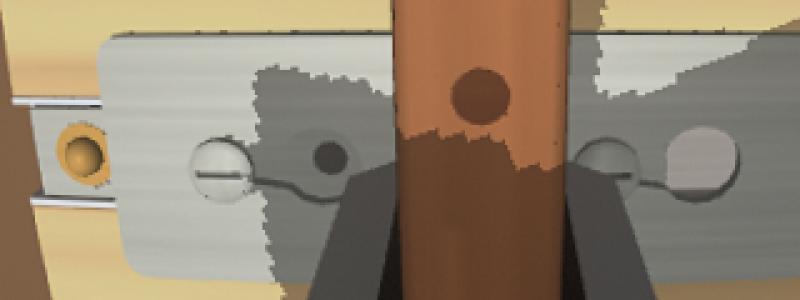

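The catch at crop (83,155) appears up, just behind the tail edge. The heads sit about 22–25 mm back in the slots. I'll push gently once more to feel for the end stop.

move_arm(deltas=[0,0,0,0,0.05,0,1,0,0,0,0,0.1,0,1,0,0,0,0,0.15,0,1,0,0,0,0,0.15,0,1,0,0,0,0,0.15,0,1])

```text
time: 15.3
tool_pos: [0.5239, 0.173, 0.0985]
ee_rot: [-3.136, -0.001, 1.219]
wrist_force: [-10.2, 2.4, 9.7]
width: 0.0297
finger_force: 30.0
```

move_arm(deltas=[0,0,0,0,-0.15,0,1,0,0,0,0,-0.25,-0.03,1,0,0,0,0,-0.25,-0.05,1,0,0,0,0,-0.25,-0.05,-0.2,0,0,0,0,-0.25,-0.05,-0.2,0,0,0,0,-0.25,-0.05,-0.2,0,0,0,0,-0.25,-0.05,-0.2,0,0,0,0,-0.25,-0.05,-0.2])

```text
time: 16.1
tool_pos: [0.5244, 0.1719, 0.0978]
ee_rot: [-3.141, 0.0, 1.218]
wrist_force: [-0.9, 1.0, -0.8]
width: 0.0562
finger_force: 0.0
```

move_arm(deltas=[0,0,0,0,0,0,-0.2,0,0,0,0,0,0,-0.2,0,0,0,0,0,-1,-0.2,0,0,0,0,0,-3,-0.2,0,0,0,0,0,-6,-0.2,0,0,0,0,0,-10,-0.2,0,0,0,0,0,-12,-0.2,0,0,0,0,0,-12,-0.2])

```text
time: 16.9
tool_pos: [0.5265, 0.1726, 0.2236]
ee_rot: [3.133, -0.005, 1.218]
wrist_force: [-1.1, -1.0, 0.5]
width: 0.0563
finger_force: 0.0
```

Run:
```python
from h import *
s=snap('wrist','w6.png');o=robot.get_obs();print(o['tool_pos'],o['wrist_force'],o['width'])
```

```text
[0.52534866 0.17234666 0.22053675] [ 0.28622147  0.16444533 -0.29034302] 0.05614537448925992
```

View pics/w6.png

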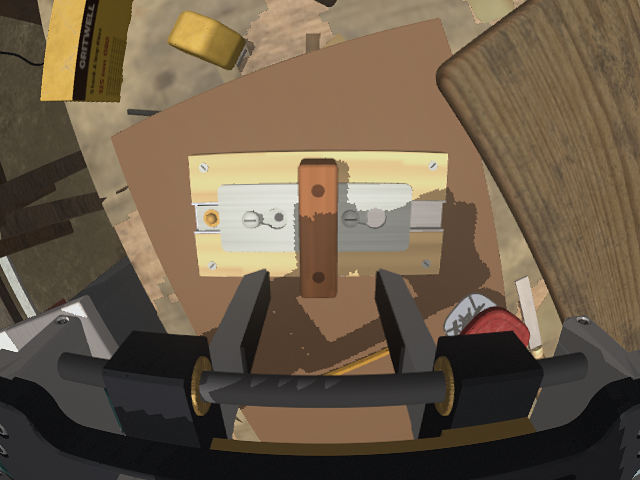

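The stop lies flat and home, with its heads at the slot ends at (251,219) and (350,218). The catch is up at (210,218), behind the tail, and the gripper is clear.

```bash
python3 -c "
from bench import robot
print(robot.close_job())"
```

```text
the job is handed in; nothing more can be done
None
```

The planing stop is seated over both studs and pushed forward to its end stop. The catch is up behind the tail, the gripper has let go and is clear, and the job was handed in at about 17 s.

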